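# Open the swing-bolt cover of an annealing chamber

### The arm

A 6-joint arm with a two-finger parallel gripper is mounted at the origin on the work surface. World frame = base frame: x ahead of the robot, y to its left, z up, the work surface at z = 0. Lengths are in m, angles in rad, forces in N, time in s.
With the tool pointing down it reaches from about 0.35 to 0.975 m from the base axis. Payload 4.9 kg.
Tool frame: the origin (TCP) lies at the very end of the fingers, on their centre line; the grasp point (between the pads) lies 19 mm behind it; z points along the fingers, y is the line along which they close (so a half turn about z gives the same grasp; the last joint's range is limited). The gripper opens to 85 mm and grips with 20 to 120 N. Pads are 22 mm wide; open, the fingers measure 114 mm over their backs; the gripper's body (76 mm by 85 mm) begins 54 mm behind the grasp point. The pads swing forward as they close: fully open they stand 13 mm farther back than shut.
Start: joints at [-1.427, 0.053, 1.613, -0, 1.476, -0.119], TCP at [0.162, -0.604, 0.231] pointing down, gripper open.
Joint ranges: [-3.01, 3.01], [-1.01, 2.22], [0.06, 2.58], [-1.02, 4.17], [0.09, 2.62], [-3.14, 3.14]. Speed limits (rad/s): [2.57, 2.57, 3.14, 3.14, 3.14, 3.14].

### API

Orientations are given as a rotation vector (axis times angle).
In Python, from station import ctrl, imaging gives the robot as it stands.
- The arm moves only by the tool play_rows, never from a script. Its argument "series" is a list of rows, each a list of 3 entries, a list of its own where there are three numbers: the opening, from 0 (shut) to 1 (fully open), then the shift along the tool's x, y, z each as a share of 0.05 m, from -1 to 1, then the turn, a rotation vector about the tool's x, y, z each as a share of 8 degrees, from -1 to 1. In form: [[grip, [dx, dy, dz], [ax, ay, az]], ...]. A call has 1 to 8 rows; each row shifts and turns the commanded pose from where the row before left it, along the tool's axes as they then stand; what a row does not reach is not made up. A row lasts 1/8 s, in which the tool goes at most 62.5 mm and 10.7 degrees, less where a joint would pass 70% of its speed; a pose out of reach is approached as far as the arm can. A call with a number of a shift or a turn outside -1 to 1 is refused whole. A call with a gripper value outside its range is refused whole. The fingers move at their own pace and stop on an object; "force" is the grip in N (left out, the last holds). Time passes only in rows, so rows that do not move let the fingers close. It gives the time, the measured TCP pose, the force, the opening and the grip force at its end, in the units of the state.
- ctrl.get_obs(): the state, without advancing time (a new reading comes with each control period).
- imaging.get_image(name): name is "scene" or "side" or "wrist"; returns a dict with "color" (384x512x3 uint8, blue, green, red), "fx", "fy", "cx", "cy" (pixels), "extrinsics" (4x4, takes a point from world to camera coordinates); the wrist camera has in their place "hand_eye" (4x4, takes a point from camera to tool coordinates, whose origin is the TCP and whose axes are the flange's). Camera axes: x right, y down, z forward; pixel columns grow to the right and rows downward; lengths in m; the calibration is good to about 2 mm. A picture is of the moment at which its call begins: read the wrist's pose just before it. There is no depth.
- ctrl.finish_job(): hands the job in; it is judged then, once.
The state is a dict: "t": time; "q": joint angles; "dq": joint speeds; "effort": joint torques, N m; "tool_pos": TCP position; "tool_rot": TCP orientation; "contact_force": force on the tool from outside, world axes, zero at the start; "wrist_torque": the same for the moment, N m; "opening": finger opening in m; "grip_force": force on a finger pad.
Only numpy, scipy, OpenCV 4.12 (cv2) and the standard library are available. Lean on these libraries where they do the work, as an engineer would, in place of code of your own. Each camera call takes 0.05 s, during which the arm holds its last target. There are 200 camera calls.

### The job

Open the small sloping annealing chamber: unscrew the orange wing nut (anticlockwise) until it clears the yellow lips of the slotted lug, swing the eyebolt out of the slot and well down towards the front, then lift the cover by its red handle at least 60 degrees open and leave it standing. Do not force the nut against the lug or its lips, keep the cover shut until the bolt is out, and leave the spool, jar and screwdriver where they are.

Things in the scene. Friction and masses are not known exactly. Their poses are not given: they have to be found in the camera images.
- cover: Aluminium cover, 130 x 120 x 10 mm, red handle; on its lower front edge a steel lug, 46 x 48 x 10 mm, with a 14 mm slot open to the front. Origin: on the lug's top face (the nut's seat), on the upright bolt's axis. Shut: z is square to the cover, leaning 30 degrees from vertical to the front; x runs up the slope to the hinge; y level. The chamber is fixed; its place and yaw differ every time.
- wingnut: Orange wing nut. Origin: centre of its collar's underside (28 mm across, 8 mm tall); z along the bolt to its free end. Two wings along x, 52 mm over all, 12 mm thick, from z = 8 to 32 mm. Start: 0 to 2.5 mm above the seat, angle varies by 60 degrees. Anticlockwise seen from the free end lifts it 2 mm per radian, friction 0.12 N m, stop after 13 mm; it stays where left and cannot come off.
- eyebolt (a joint): Swing angle of the eyebolt about the pin at its lower end (radians): 0 standing in the slot, growing as its free end swings out of the slot towards the chamber's front and down, stop at 1.3. Moderately stiff (about 0.17 N m); stays where it is left. In the slot it has a few hundredths of a radian of play before the nut's collar meets the lips.
- bolt_pin (a point): Axis of the pin on which the eyebolt swings, fixed to the chamber, 70 mm below the lug's seat along the bolt; the pin is parallel to the cover's y axis.
- bolt_tip (a point): Free end of the eyebolt (brass cap, 13 mm diameter, 4 mm long), 136 mm from the pin; the bolt below it is a 10 mm steel rod. Axes as the cover's when the bolt stands in the slot, z along the bolt; they turn with the bolt.
- cover_angle (a joint): Opening angle of the cover about its hinge along the upper edge (radians): 0 shut, growing as its front edge lifts, stop at 1.7. Stiff hinge (0.38 N m), stays where it is left; needs about 8 N at the handle.
- cover_hinge (a point): Axis of the cover's hinge, at its middle, 10 mm below the plane of the cover's top face and 155 mm up the slope from the bolt's axis; fixed to the chamber, parallel to the cover's y axis.
- cover_handle (a point): Middle of the red bar handle on the cover: round bar 11 mm thick, 84 mm between its two posts, parallel to the cover's y axis, its centre 32 mm above the cover's face, 80 mm from the hinge axis along the cover and 75 mm up the slope from the bolt's axis.
- spool: Brass spool standing on the bench beside the chamber, 68 mm diameter, 52 mm tall; origin centre of its underside. Leave alone.
- jar: Amber jar, 56 mm diameter, 85 mm tall, beside the chamber; origin centre of its underside. Leave alone.
- driver: Yellow-handled screwdriver lying on the bench beside the chamber; origin under its middle, x along it. Leave alone.
- lug_mouth (a point): Middle of the slot's mouth at seat height, x = -16.5 mm in the cover's frame. Beside it stand two yellow lips, x = -15 to -18 mm, y = 7 to 24 mm on either side, 3.5 to 6.5 mm tall (shimmed differently each time, not measured). The nut's collar passes over them only when screwed up about 2 mm more than their height, as it dips while the bolt swings.

How it is judged:
On the way, in this order (a step that is already met when the one before it is completed fails the run):
1. the wing nut is screwed up at least 3 mm from the lug's seat while the bolt still stands in the slot and the cover is shut (z of wingnut in the frame of cover above 0.003 m and value of joint eyebolt below 0.2 rad and value of joint cover_angle below 0.08 rad), for 0.1 s.
2. the eyebolt is swung out of the slot by more than 0.8 rad while the cover is still shut (value of joint eyebolt above 0.8 rad and value of joint cover_angle below 0.08 rad), for 0.2 s.
At the end, for the whole second after the job is handed in: The eyebolt hangs out of the lug, swung at least 0.8 rad; the cover stands still, open at least 1.0 rad (57 degrees) (value of joint eyebolt above 0.8 rad and value of joint cover_angle above 1 rad and velocity of joint cover_angle between -0.05 and 0.05 rad/s); the robot touches nothing.
It fails at once if the nut is forced against the lug or its lips (over 40 N) (contact force between wingnut and cover above 40 N).
It fails at once if a bystander is moved more than 20 mm (distance of any of spool, jar, driver from where it was at the start of the episode above 0.02 m).
It also fails if it takes over 72 s, if anything falls off the work surface, if the arm or the gripper's body presses on something with over 40 N, if the wrist force passes 120 N, or if a joint passes its speed limit or range.

## Working session

There is one attempt and no reset: what is moved stays moved. The work goes in short steps, Python scripts to look and compute and a tool call to move; the robot and the scene stay as the last step left them, time stands still between calls to the robot, and variables do not carry over. Pictures are saved under pics/ and viewed, at most 10 in all, crops included, and the job is handed in when it is done.

Besides the shell and the picture viewer there is one more tool, called as name([rows], argument=value, ...), one row to a line, values as JSON. play_rows: Moves the arm, as the interface text tells. Shift numbers are shares of 0.05 m and turn numbers shares of 8 degrees, none past 1 either way. Its arguments: {"type":"object","properties":{"series":{"type":"array"},"force":{"type":"number"}},"required":["series"]}

```bash
ls; mkdir -p pics; python3 - <<'E'
from station import ctrl, imaging
import cv2,numpy as np
o=ctrl.get_obs();print(o['t'],o['tool_pos'],o['tool_rot'],o['opening'])
for n in ['scene','side']:
    d=imaging.get_image(n);cv2.imwrite(f'pics/{n}0.png',cv2.resize(d['color'],(800,600),interpolation=cv2.INTER_CUBIC))
    np.savez(f'{n}.npz',**{k:np.array(v) for k,v in d.items()})
    print(n,d['fx'],d['fy'],d['cx'],d['cy'],np.round(d['extrinsics'],3).tolist())
E
```

```text
pics
0.0 [ 0.16227153 -0.60293002  0.23005707] [-3.11249446e+00 -4.11285280e-01  2.18478245e-05] 0.08565977840095025
scene 383.75453417607235 383.75453417607235 252.93099587958758 194.10097270592436 [[-0.582, 0.813, 0.01, 0.301], [0.501, 0.368, -0.783, -0.26], [-0.641, -0.451, -0.622, 1.582], [0.0, 0.0, 0.0, 1.0]]
side 393.510338786847 393.510338786847 257.6021582105557 189.44533821389035 [[0.929, -0.369, -0.002, -0.603], [-0.226, -0.564, -0.794, 0.304], [0.292, 0.738, -0.608, 0.682], [0.0, 0.0, 0.0, 1.0]]
```

View pics/scene0.png

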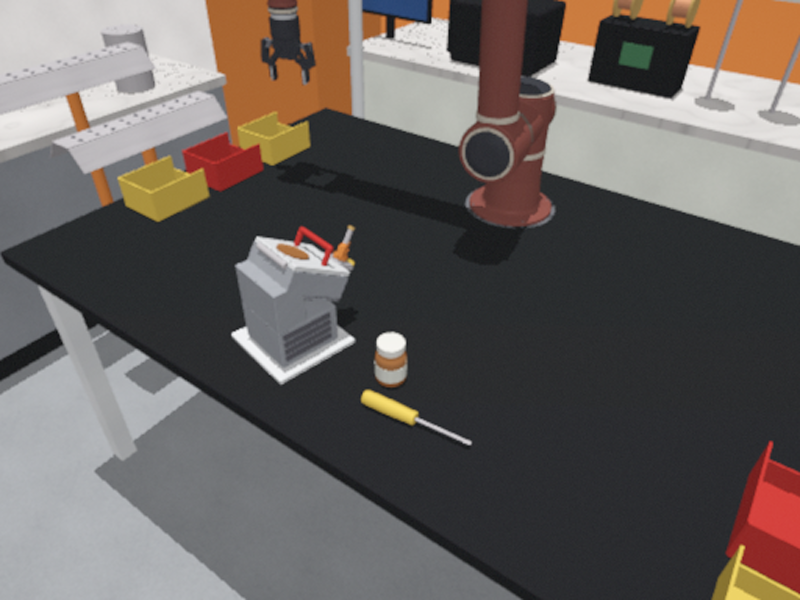

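View pics/side0.png

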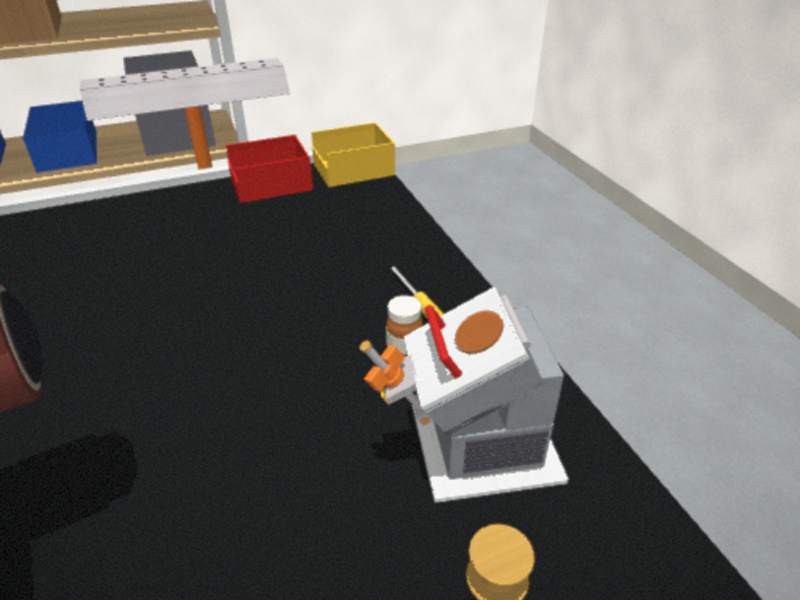

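The scene view shows the bolt tip near (351,229) and the handle from (300,230) to (328,250). In the side view the tip is near (366,346) and the handle runs from (430,312) to (457,372). I'll enlarge both.

```bash
python3 - <<'E'
import cv2,numpy as np
s=np.load('scene.npz')['color'];d=np.load('side.npz')['color']
a=cv2.resize(s[135:235,145:245],(600,600),interpolation=cv2.INTER_CUBIC)
a=a[:,:600]
b=cv2.resize(d[175:275,225:365],(800,571),interpolation=cv2.INTER_CUBIC)
a=cv2.resize(s[140:190,145:235],(800,444),interpolation=cv2.INTER_CUBIC)
cv2.imwrite('pics/a1.png',a);cv2.imwrite('pics/b1.png',b)
E
```

```text
(no output)
```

View pics/a1.png

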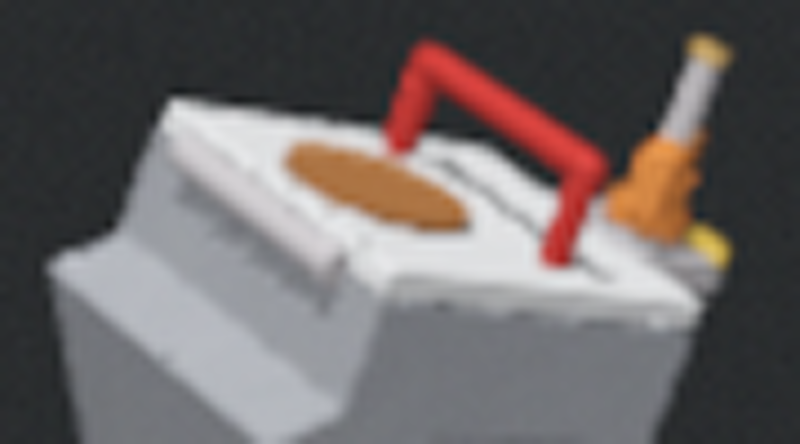

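View pics/b1.png

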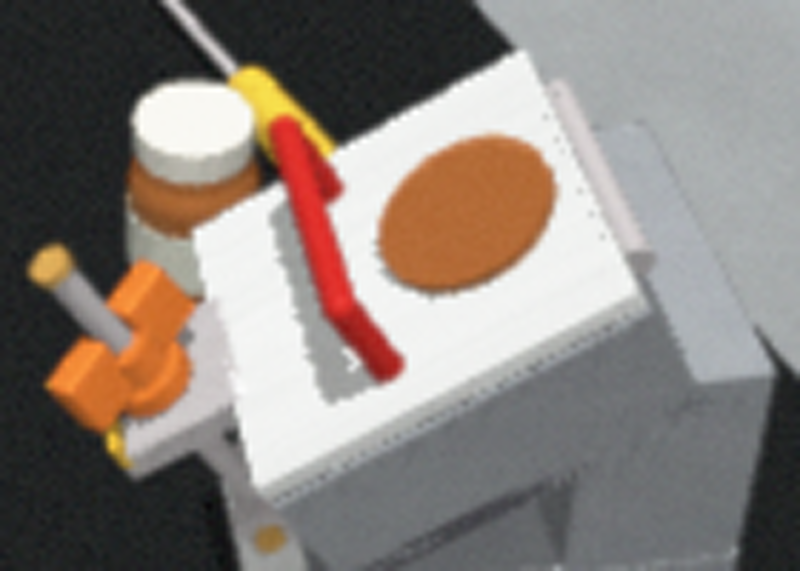

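Crop readings:
- **Scene crop:** tip (712,42), handle corners (430,55) on the -y side and (590,165) on the +y side.
- **Side crop:** tip (45,266), handle corners (287,130) on +y and (338,302) on -y. The wings lie roughly level, running from (75,385) to (160,290).

Next I'll fit the pose.

```bash
cat > h.py <<'E'
import numpy as np
from scipy.spatial.transform import Rotation as R
def cov(yaw,a=0.):  # cover-frame axes in world; yaw=heading of slope direction
    c,s=np.cos(yaw),np.sin(yaw); t=np.pi/6
    x=np.array([c*np.cos(t),s*np.cos(t),np.sin(t)]); y=np.array([-s,c,0.]); z=np.cross(x,y)
    return np.c_[x,y,z]
def proj(d,P):
    E=d['extrinsics'];p=P@E[:3,:3].T+E[:3,3]
    return np.c_[d['fx']*p[:,0]/p[:,2]+d['cx'],d['fy']*p[:,1]/p[:,2]+d['cy']]
E
python3 - <<'E'
from h import *
from scipy.optimize import least_squares
S=dict(np.load('scene.npz'));D=dict(np.load('side.npz'))
f=lambda A,x0,y0,s:(np.array(A)+.5)/s-.5+[x0,y0]
# tip, h+, h-, rear+,front+,front-,rear-
a=f([(712,42),(590,165),(430,55),(385,285),(700,300),(172,100)],145,140,800/90)
b=f([(45,266),(287,130),(338,302),(522,50),(195,230),(262,490),(645,295)],225,175,800/140)
for w in(.12,.13):
  def mod(p):
    h=p[4];return np.array([[0,0,.066],[.075,.042,h+.032],[.075,-.042,h+.032],[p[6],w/2,h],[p[5],w/2,h],[p[5],-w/2,h],[p[6],-w/2,h]])
  def res(p):
    P=mod(p)@cov(p[3]).T+p[:3]
    ra=proj(S,P[[0,1,2,3,4,6]])-a; rb=proj(D,P)-b
    W=np.array([1,1,1,.5,.5,.5,.5])[:,None]
    return np.r_[(ra*W[:6]).ravel(),(rb*W).ravel()]
  r=min((least_squares(res,[.6,-.3,.2,y,0,.03,.15],loss='soft_l1') for y in np.arange(-3,3,.7)),key=lambda r:r.cost)
  print(w,r.cost,r.x.round(4).tolist());print(r.fun.round(1).tolist())
  o=r.x[:3];C=cov(r.x[3]);print('pin',o+C@[0,0,-.07],'tip',o+C@[0,0,.066],'handle',o+C@[.075,0,r.x[4]+.032])
E
```

```text
0.12 2.445419623028613 [0.61, -0.0683, 0.1364, -0.2173, -0.0003, 0.0259, 0.1532]
[-0.3, 0.2, -0.6, 0.3, -0.4, 0.5, 0.1, -1.1, -0.2, -0.0, -0.4, -0.1, 0.2, -0.5, -0.6, 0.2, 0.1, 0.9, -0.0, -0.4, -0.1, -0.3, -0.3, -0.4, -0.7, -0.6]
pin [ 0.64415752 -0.07580282  0.0757712 ] tip [ 0.57775701 -0.06114089  0.19355066] handle [ 0.65791058 -0.07883964  0.20137639]
0.13 3.534581550083887 [0.6102, -0.068, 0.1363, -0.2206, 0.0002, 0.0268, 0.1537]
[-0.2, 0.3, -0.5, 0.2, -0.3, 0.4, 0.6, -0.8, 0.2, 0.3, -0.9, -0.6, 0.2, -0.7, -0.6, 0.1, -0.1, 0.8, -0.2, -1.3, -0.1, -1.4, 0.1, 0.5, -0.2, 0.3]
pin [ 0.64432165 -0.07561245  0.07569922] tip [ 0.57796943 -0.06073351  0.19347867] handle [ 0.65785342 -0.07864684  0.20167945]
```

```bash
cat >> h.py <<'E'
O=np.array([.610,-.0683,.1364]); YAW=-.2173; C=cov(YAW)
def tool(p,ang,tilt=0.): # p in cover frame (m), tool x at ang (deg) in cover xy, z=-cover z, then tilt deg about cover y
    a=np.radians(ang);x=np.array([np.cos(a),np.sin(a),0]);z=np.array([0,0,-1.])
    M=np.c_[x,np.cross(z,x),z]
    return O+C@np.array(p),C@R.from_euler('y',tilt,degrees=True).as_matrix()@M
def plan(p,M,n=0,state=None):
    from station import ctrl
    o=ctrl.get_obs()
    p0,R0=(o['tool_pos'],R.from_rotvec(o['tool_rot'])) if state is None else state
    d=p-p0; w=(R0.inv()*R.from_matrix(M)).as_rotvec()
    k=max(np.linalg.norm(d)/.05,np.degrees(np.linalg.norm(w))/8); n=n or int(np.ceil(k))
    rows=[]
    for i in range(n):
        Ri=R0*R.from_rotvec(w*i/n); rows.append([(Ri.inv().apply(d/n)/.05).round(3).tolist(),(np.degrees(w)/n/8).round(3).tolist()])
    print(n,'q6',o['q'][5].round(3),'d',d.round(4));[print(r) for r in rows]
def covp(): # tcp in cover frame
    from station import ctrl
    o=ctrl.get_obs();return C.T@(o['tool_pos']-O),o
E
python3 - <<'E'
from h import *
plan(*tool([0,0,.150],28))
E
```

```text
14 q6 -0.119 d [0.3745 0.5508 0.0362]
[[0.721, -0.621, -0.05], [-0.126, 0.237, -0.005]]
[[0.723, -0.62, -0.037], [-0.126, 0.237, -0.005]]
[[0.724, -0.619, -0.024], [-0.126, 0.237, -0.005]]
[[0.725, -0.618, -0.011], [-0.126, 0.237, -0.005]]
[[0.726, -0.617, 0.002], [-0.126, 0.237, -0.005]]
[[0.726, -0.617, 0.015], [-0.126, 0.237, -0.005]]
[[0.726, -0.617, 0.028], [-0.126, 0.237, -0.005]]
[[0.725, -0.617, 0.042], [-0.126, 0.237, -0.005]]
[[0.724, -0.618, 0.055], [-0.126, 0.237, -0.005]]
[[0.722, -0.618, 0.068], [-0.126, 0.237, -0.005]]
[[0.72, -0.619, 0.081], [-0.126, 0.237, -0.005]]
[[0.717, -0.62, 0.094], [-0.126, 0.237, -0.005]]
[[0.714, -0.621, 0.106], [-0.126, 0.237, -0.005]]
[[0.711, -0.623, 0.119], [-0.126, 0.237, -0.005]]
```

play_rows([
  [1, [0.72, -0.62, -0.05], [-0.126, 0.237, -0.005]],
  [1, [0.72, -0.62, -0.04], [-0.126, 0.237, -0.005]],
  [1, [0.72, -0.62, -0.02], [-0.126, 0.237, -0.005]],
  [1, [0.72, -0.62, -0.01], [-0.126, 0.237, -0.005]],
  [1, [0.73, -0.62, 0], [-0.126, 0.237, -0.005]],
  [1, [0.73, -0.62, 0.015], [-0.126, 0.237, -0.005]],
  [1, [0.73, -0.62, 0.03], [-0.126, 0.237, -0.005]],
])

```text
t: 0.98
tool_pos: [0.3499, -0.326, 0.2484]
tool_rot: [3.0, 0.403, 0.376]
contact_force: [0.6, -0.3, -0.3]
opening: 0.0853
grip_force: 0.0
```

play_rows([
  [1, [0.72, -0.62, 0.04], [-0.126, 0.237, -0.005]],
  [1, [0.72, -0.62, 0.055], [-0.126, 0.237, -0.005]],
  [1, [0.72, -0.62, 0.07], [-0.126, 0.237, -0.005]],
  [1, [0.72, -0.62, 0.08], [-0.126, 0.237, -0.005]],
  [1, [0.72, -0.62, 0.09], [-0.126, 0.237, -0.005]],
  [1, [0.71, -0.62, 0.11], [-0.126, 0.237, -0.005]],
  [1, [0.71, -0.62, 0.12], [-0.126, 0.237, -0.005]],
  [1, [0, 0, 0], [0, 0, 0]],
])

```text
t: 1.98
tool_pos: [0.536, -0.049, 0.2651]
tool_rot: [2.845, 0.398, 0.721]
contact_force: [-0.5, -0.8, 0.1]
opening: 0.0852
grip_force: 0.0
```

```bash
python3 - <<'E'
from h import *
from station import imaging
import cv2
p,o=covp();print(o['t'],p.round(4),o['q'].round(3),(C.T@R.from_rotvec(o['tool_rot']).as_matrix()).round(3).tolist())
d=imaging.get_image('wrist');print(d['fx'],d['cx'],d['cy'],np.round(d['hand_eye'],3).tolist())
np.savez('w1.npz',pos=o['tool_pos'],rot=o['tool_rot'],**{k:np.array(v) for k,v in d.items()})
cv2.imwrite('pics/w1.png',cv2.resize(d['color'],(800,600),interpolation=cv2.INTER_CUBIC))
E
```

```text
1.975 [-0.0018  0.0029  0.1496] [-0.235 -0.532  2.107  0.011  1.044  1.055] [[0.88, 0.475, -0.001], [0.475, -0.88, 0.001], [-0.0, -0.001, -1.0]]
334.11627067388696 260.81155454980814 192.26844582341394 [[-0.0, -0.96, -0.281, 0.071], [1.0, -0.0, -0.0, 0.001], [0.0, -0.281, 0.96, -0.143], [0.0, 0.0, 0.0, 1.0]]
```

View pics/w1.png

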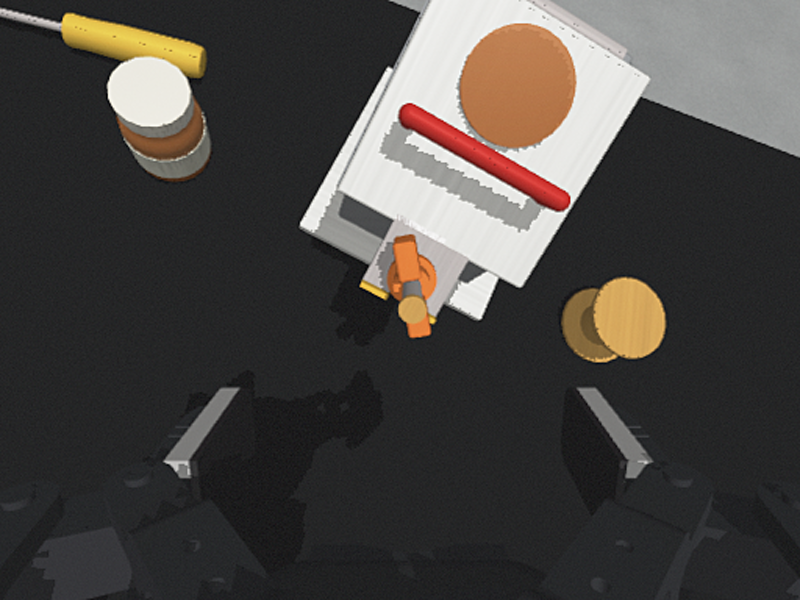

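The wrist view shows the cap at (412,308), the wing ends at (404,238) and (421,336), and the handle ends at (405,114) and (564,201). I'll convert these into the cover frame.

```bash
cat >> h.py <<'E'
def ray(f,uv,z,s=1.5625): # intersect pixel ray (800-wide view) with cover plane z -> cover xy
    d=np.load(f);u=(np.array(uv)+.5)/s-.5
    c=np.array([(u[0]-d['cx'])/d['fx'],(u[1]-d['cy'])/d['fy'],1]);H=d['hand_eye'];M=R.from_rotvec(d['rot']).as_matrix()
    r=C.T@M@H[:3,:3]@c; q=C.T@(M@H[:3,3]+d['pos']-O)
    return q+r*(z-q[2])/r[2]
E
python3 - <<'E'
from h import *
for n,uv,z in [('tip',(412,308),.066),('w1',(404,238),.033),('w2',(421,335.5),.033),('h+',(405,114),.032),('h-',(564,201),.032),('lugR',(470,258),0),('front+',(341,191),0),('front-',(520,286),0)]:
    print(n,(ray('w1.npz',uv,z)*1e3).round(1))
a,b=ray('w1.npz',(404,238),.033),ray('w1.npz',(421,335.5),.033)
print(np.degrees(np.arctan2(*(a-b)[[1,0]])),np.linalg.norm(a-b),(a+b)/2)
E
```

```text
tip [ 0.2  1.3 66. ]
w1 [21.7 17.3 33. ]
w2 [-19.8 -15.2  33. ]
h+ [73.6 44.6 32. ]
h- [ 75.1 -43.5  32. ]
lugR [ 24.4 -23.6   0. ]
front+ [23.1 57.8  0. ]
front- [ 23.9 -57.5   0. ]
38.06156678504685 0.052667798383804275 [0.00092417 0.00107437 0.033     ]
```

```bash
python3 - <<'E'
from h import *
plan(*tool([.0005,.0008,.150],38))
print('down',(.150-.014)/.05)
E
```

```text
2 q6 1.054 d [ 0.0017 -0.0009  0.0014]
[[0.018, 0.016, -0.003], [-0.0, 0.003, -0.607]]
[[0.016, 0.017, -0.003], [-0.0, 0.003, -0.607]]
down 2.7199999999999993
```

play_rows([
  [0.6, [0.018, 0.016, 0], [0, 0.003, -0.6]],
  [0.6, [0.016, 0.017, 0], [0, 0.003, -0.6]],
  [0.6, [0, 0, 0], [0, 0, 0]],
  [0.6, [0, 0, 0.7], [0, 0, 0]],
  [0.6, [0, 0, 0.7], [0, 0, 0]],
  [0.6, [0, 0, 0.7], [0, 0, 0]],
  [0.6, [0, 0, 0.6], [0, 0, 0]],
  [0.6, [0, 0, 0], [0, 0, 0]],
], force=40)

```text
t: 3.02
tool_pos: [0.6021, -0.0684, 0.1469]
tool_rot: [2.774, 0.617, 0.682]
contact_force: [0.3, 0.5, -1.0]
opening: 0.0506
grip_force: 0.0
```

```bash
python3 - <<'E'
from h import *
from station import imaging
import cv2
p,o=covp();print(o['t'],p.round(4),o['q'][5],o['contact_force'])
d=imaging.get_image('wrist')
np.savez('w2.npz',pos=o['tool_pos'],rot=o['tool_rot'],**{k:np.array(v) for k,v in d.items()})
cv2.imwrite('pics/w2.png',cv2.resize(d['color'],(800,600),interpolation=cv2.INTER_CUBIC))
E
```

```text
3.025 [-0.0015 -0.0018  0.013 ] 0.8854035288736765 [ 0.26404728  0.51038308 -0.98915701]
```

View pics/w2.png

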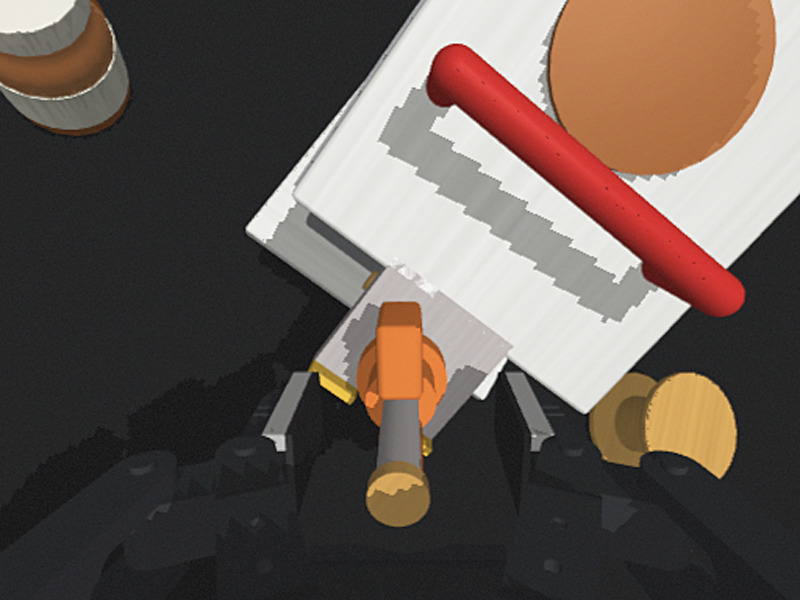

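The wings are aligned with the fingers. The nut sits about 1 mm to -y and 3 mm to +x of the tool centre, so I'll correct that, close and start turning.

play_rows([
  [0.6, [0.06, -0.02, -0.02], [0, 0, 0]],
  [0, [0, 0, 0], [0, 0, 0]],
  [0, [0, 0, 0], [0, 0, 0]],
  [0, [0, 0, 0], [0, 0, 0]],
  [0, [0, 0, 0], [0, 0, 0]],
  [0, [0, 0, 0], [0, 0, 0]],
], force=50)

```text
t: 3.82
tool_pos: [0.605, -0.0635, 0.1529]
tool_rot: [2.772, 0.621, 0.691]
contact_force: [-6.0, 8.0, 5.2]
opening: 0.0105
grip_force: 51.6
```

```bash
python3 - <<'E'
from h import *
p,o=covp();print(o['t'],p.round(4),o['q'][5],o['contact_force'],o['opening'],o['grip_force'],o['wrist_torque'])
E
```

```text
3.825 [0.0031 0.0036 0.0172] 0.8926788495279528 [-6.04339058  7.9816418   5.19772313] 0.010543685457440546 51.63687139749527 [1.13441792 0.70012857 0.52968407]
```

play_rows([
  [0, [-0.05, 0, 0], [0, 0, 0]],
  [0, [0, 0, -0.006], [0, 0, -1]],
  [0, [0, 0, -0.006], [0, 0, -1]],
  [0, [0, 0, -0.006], [0, 0, -1]],
])

```text
t: 4.32
tool_pos: [0.6035, -0.0625, 0.1531]
tool_rot: [2.514, 1.157, 0.599]
contact_force: [-0.6, 16.7, 3.7]
opening: 0.0102
grip_force: 51.5
```

```bash
python3 - <<'E'
from h import *
from station import imaging
import cv2
p,o=covp();print(o['t'],p.round(4),o['q'][5],o['contact_force'],o['opening'],o['grip_force'],o['wrist_torque'])
d=imaging.get_image('wrist')
cv2.imwrite('pics/w3.png',cv2.resize(d['color'][150:384,100:412],(800,600),interpolation=cv2.INTER_CUBIC))
E
```

```text
4.325 [0.0017 0.0042 0.0182] 0.4649437317599969 [-0.64327961 16.72726138  3.67595197] 0.010198783705044822 51.45135568105616 [2.52067288 0.02343322 1.25610057]
```

View pics/w3.png

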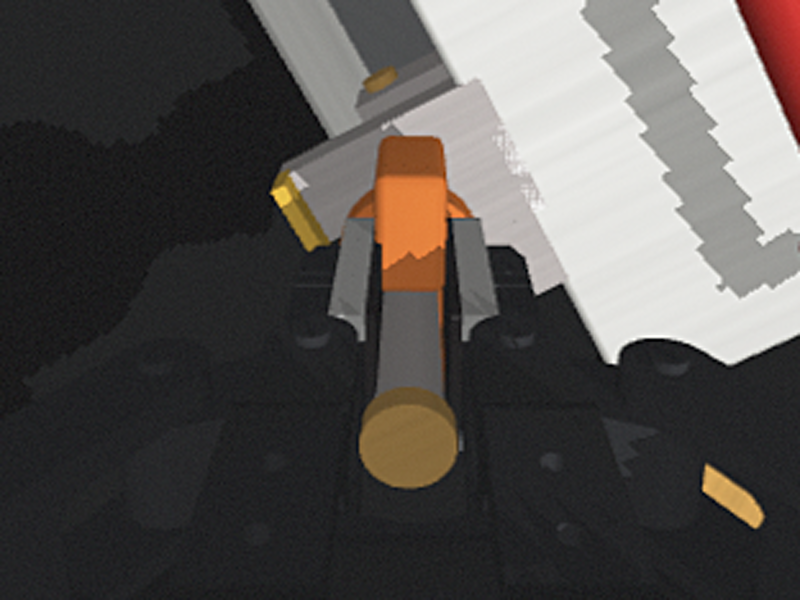

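The grip is good and the wings turn with the fingers. There is a 17 N side load, so I'll relieve it before turning further.

play_rows([
  [0, [0.046, -0.038, 0], [0, 0, 0]],
  [0, [0, 0, 0], [0, 0, 0]],
])

```text
t: 4.62
tool_pos: [0.6035, -0.062, 0.153]
tool_rot: [2.512, 1.152, 0.596]
contact_force: [-2.8, 7.5, 4.5]
opening: 0.0104
grip_force: 51.3
```

```bash
python3 - <<'E'
from h import *
p,o=covp();print(o['t'],p.round(4),o['q'][5],o['contact_force'],o['opening'],o['grip_force'],o['wrist_torque'],o['q'])
print((C.T@R.from_rotvec(o['tool_rot']).as_matrix()).round(3).tolist())
E
```

```text
4.625 [0.0017 0.0048 0.0182] 0.47776560532863527 [-2.83998652  7.50733091  4.54823316] 0.010404266492777252 51.29052668809891 [1.0360958  0.24762942 0.57249977] [-0.22807322 -0.23547076  2.0817678   0.00974119  0.76846786  0.47776561]
[[0.474, 0.88, 0.003], [0.88, -0.474, 0.001], [0.003, 0.002, -1.0]]
```

play_rows([
  [0, [0.023, -0.041, -0.01], [0, 0, 0]],
  [0, [0, 0, -0.006], [0, 0, -1]],
  [0, [0, 0, -0.006], [0, 0, -1]],
  [0, [0, 0, -0.006], [0, 0, -1]],
  [0, [0, 0, -0.006], [0, 0, -1]],
  [0, [0, 0, -0.006], [0, 0, -1]],
])

```text
t: 5.38
tool_pos: [0.6008, -0.0607, 0.1528]
tool_rot: [1.9, 1.882, 0.388]
contact_force: [-5.8, 3.7, 4.2]
opening: 0.0104
grip_force: 51.5
```

```bash
python3 - <<'E'
from h import *
p,o=covp();print(o['t'],p.round(4),o['q'][5],o['contact_force'],(C.T@o['contact_force']).round(1),o['opening'],o['wrist_torque'])
M=R.from_rotvec(o['tool_rot']).as_matrix();print('in tool',(M.T@o['contact_force']).round(1),(C.T@M).round(3)[:2,0])
E
```

```text
5.375 [-0.001   0.0055  0.0195] -0.21858431207110324 [-5.84958755  3.65558461  4.16109015] [-3.5  2.3  6.9] 0.010409354618463143 [0.62136584 0.73548517 0.06820411]
in tool [ 3.  -3.  -6.9] [-0.206  0.978]
```

play_rows([
  [0, [0.01, -0.01, -0.02], [0, 0, -1]],
  [0, [0, 0, -0.008], [0, 0, -1]],
  [0, [0, 0, -0.006], [0, 0, -1]],
  [0, [0, 0, -0.006], [0, 0, -1]],
  [0, [0, 0, -0.006], [0, 0, -1]],
  [0, [0, 0, -0.006], [0, 0, -1]],
  [0, [0, 0, -0.006], [0, 0, -1]],
  [0, [0, 0, -0.006], [0, 0, -1]],
])

```text
t: 6.38
tool_pos: [0.5965, -0.0621, 0.153]
tool_rot: [0.602, 2.554, 0.001]
contact_force: [-13.4, -7.6, 3.7]
opening: 0.0106
grip_force: 53.5
```

play_rows([
  [0, [0, 0, -0.006], [0, 0, -1]],
  [0, [0, 0, -0.006], [0, 0, -1]],
  [0, [0, 0, -0.006], [0, 0, -1]],
  [0, [0, 0, -0.006], [0, 0, -1]],
])

```text
t: 6.88
tool_pos: [0.5956, -0.0639, 0.154]
tool_rot: [-0.126, 2.635, -0.197]
contact_force: [-14.4, -17.1, 4.1]
opening: 0.0101
grip_force: 54.0
```

```bash
python3 - <<'E'
from h import *
p,o=covp();print(o['t'],p.round(4),o['q'][5],(C.T@o['contact_force']).round(1),o['opening'],o['wrist_torque'])
M=R.from_rotvec(o['tool_rot']).as_matrix();print('in tool',(M.T@o['contact_force']).round(1),(C.T@M).round(3)[:,0])
E
```

```text
6.875 [-0.0042  0.0012  0.0228] -1.8927250440967913 [ -6.9 -19.8   8.7] 0.010062302190656191 [-2.02959594  1.93139217 -1.66761261]
in tool [ 12.8 -16.7  -8.5] [-0.951 -0.31   0.009]
```

The nut is held about 3.7 mm off the tool axis, so I'll release, back off, turn half a turn and regrip centred.

play_rows([
  [0.5, [0, 0, 0], [0, 0, 0]],
  [0.5, [0, 0, 0], [0, 0, 0]],
  [0.5, [0, 0, 0], [0, 0, 0]],
  [0.5, [0, 0, -0.4], [0, 0, 0]],
  [0.5, [0, 0, -0.4], [0, 0, 0]],
  [0.5, [0, 0, 0], [0, 0, 0]],
])

```text
t: 7.62
tool_pos: [0.5801, -0.0556, 0.1931]
tool_rot: [-0.121, 2.622, -0.187]
contact_force: [-1.0, -0.2, 0.1]
opening: 0.0428
grip_force: 0.0
```

```bash
python3 - <<'E'
from h import *
p,o=covp();M=C.T@R.from_rotvec(o['tool_rot']).as_matrix()
print(o['t'],p.round(4),o['q'][5],(C.T@o['contact_force']).round(1),o['opening'],M.round(3)[:,0],np.degrees(np.arctan2(M[1,0],M[0,0])))
E
```

```text
7.625 [0.0007 0.006  0.065 ] -1.8886216758224061 [-0.8 -0.4  0.5] 0.04283183111137302 [-0.952 -0.305 -0.005] -162.2660489434119
```

play_rows([
  [0.5, [0.038, -0.074, 0], [0, 0, 1]],
  [0.5, [0, 0, 0], [0, 0, 1]],
  [0.5, [0, 0, 0], [0, 0, 1]],
  [0.5, [0, 0, 0], [0, 0, 1]],
  [0.5, [0, 0, 0], [0, 0, 1]],
  [0.5, [0, 0, 0], [0, 0, 1]],
  [0.5, [0, 0, 0], [0, 0, 1]],
  [0.5, [0, 0, 0], [0, 0, 1]],
])

```text
t: 8.62
tool_pos: [0.5777, -0.0594, 0.1893]
tool_rot: [1.297, 2.291, 0.206]
contact_force: [-0.5, -0.5, 0.9]
opening: 0.0426
grip_force: 0.0
```

play_rows([
  [0.5, [0, 0, 0], [0, 0, 1]],
  [0.5, [0, 0, 0], [0, 0, 1]],
  [0.5, [0, 0, 0], [0, 0, 1]],
  [0.5, [0, 0, 0], [0, 0, 1]],
  [0.5, [0, 0, 0], [0, 0, 1]],
  [0.5, [0, 0, 0], [0, 0, 1]],
  [0.5, [0, 0, 0], [0, 0, 1]],
  [0.5, [0, 0, 0], [0, 0, 1]],
])

```text
t: 9.62
tool_pos: [0.5777, -0.0594, 0.1892]
tool_rot: [2.412, 1.309, 0.555]
contact_force: [0.3, -0.3, 0.3]
opening: 0.0425
grip_force: 0.0
```

play_rows([
  [0.5, [0, 0, 0], [0, 0, 1]],
  [0.5, [0, 0, 0], [0, 0, 1]],
  [0.5, [0, 0, 0], [0, 0, 1]],
  [0.5, [0, 0, 0], [0, 0, 1]],
  [0.5, [0, 0, 0], [0, 0, 1]],
  [0.5, [0, 0, 0], [0, 0, 1]],
  [0.5, [0, 0, 0], [0, 0, 0.5]],
  [0.5, [0, 0, 0], [0, 0, 0]],
])

```text
t: 10.62
tool_pos: [0.5776, -0.0595, 0.1894]
tool_rot: [2.906, 0.134, 0.753]
contact_force: [-0.2, 1.1, -0.4]
opening: 0.0427
grip_force: 0.0
```

```bash
python3 - <<'E'
from h import *
from station import imaging
import cv2
p,o=covp();M=C.T@R.from_rotvec(o['tool_rot']).as_matrix()
print(o['t'],p.round(4),o['q'][5],(C.T@o['contact_force']).round(1),np.degrees(np.arctan2(M[1,0],M[0,0])),M[:,2])
d=imaging.get_image('wrist')
np.savez('w4.npz',pos=o['tool_pos'],rot=o['tool_rot'],**{k:np.array(v) for k,v in d.items()})
cv2.imwrite('pics/w4.png',cv2.resize(d['color'],(800,600),interpolation=cv2.INTER_CUBIC))
E
```

```text
10.625 [-0.0026  0.0017  0.0626] 1.23985232497158 [-0.6  1.1 -0.1] 17.76337787615175 [ 3.09420749e-04 -1.20136093e-03 -9.99999230e-01]
```

View pics/w4.png

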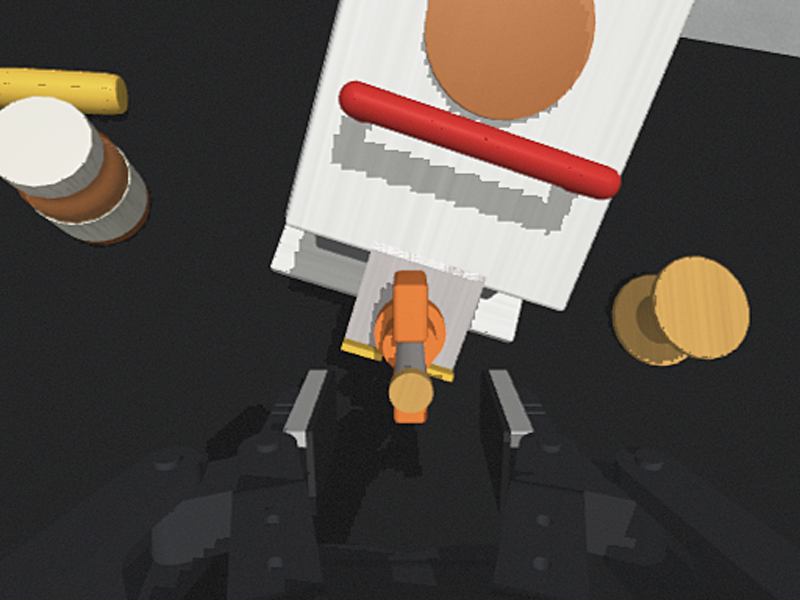

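The cap is at (411,392). The wing ends are at (410,273) and (411,421), nearly in line with the tool.

```bash
python3 - <<'E'
from h import *
for n,uv,z in [('tip',(411,392),.066),('w1',(410,273),.039),('w2',(411,421),.039)]: print(n,(ray('w4.npz',uv,z)*1e3).round(1))
a,b=ray('w4.npz',(410,273),.039),ray('w4.npz',(411,421),.039)
print(np.degrees(np.arctan2(*(a-b)[[1,0]])),np.linalg.norm(a-b),(a+b)/2)
p,o=covp();M=C.T@R.from_rotvec(o['tool_rot']).as_matrix()
for c in ((.0005,.0016,p[2]),(-.0005,.0019,p[2])): print(((M.T@(np.array(c)-p))/.05).round(3))
E
```

```text
tip [-0.1  0.8 66. ]
w1 [28. 10. 39.]
w2 [-23.6  -6.9  39. ]
18.185875108621737 0.054236960545167155 [0.00219391 0.00151402 0.039     ]
[0.055 0.019 0.   ]
[0.038 0.007 0.   ]
```

play_rows([
  [0.5, [0.05, 0.015, 0], [0, 0, 0]],
  [0.5, [0, 0, 0.26], [0, 0, 0]],
  [0.5, [0, 0, 0.26], [0, 0, 0]],
  [0.5, [0, 0, 0.24], [0, 0, 0]],
  [0.5, [0, 0, 0], [0, 0, 0]],
  [0.5, [0, 0, 0], [0, 0, 0]],
])

```text
t: 11.42
tool_pos: [0.5986, -0.0642, 0.1589]
tool_rot: [2.906, 0.133, 0.755]
contact_force: [-0.7, 0.2, 0.4]
opening: 0.0426
grip_force: 0.0
```

```bash
python3 - <<'E'
from h import *
p,o=covp();M=C.T@R.from_rotvec(o['tool_rot']).as_matrix()
print(p.round(4),o['contact_force']); print(((M.T@(np.array([.0002,.0014,.024])-p))/.05).round(3))
E
```

```text
[0.0009 0.0015 0.0254] [-0.73605675  0.17325643  0.39653107]
[-0.014 -0.002  0.029]
```

play_rows([
  [0.5, [-0.014, 0, 0.01], [0, 0, 0]],
  [0, [0, 0, 0], [0, 0, 0]],
  [0, [0, 0, 0], [0, 0, 0]],
  [0, [0, 0, 0], [0, 0, 0]],
  [0, [0, 0, 0], [0, 0, 0]],
])

```text
t: 12.05
tool_pos: [0.5983, -0.0641, 0.1586]
tool_rot: [2.906, 0.133, 0.755]
contact_force: [-3.8, 2.9, 2.9]
opening: 0.0107
grip_force: 48.8
```

play_rows([
  [0, [0, 0, -0.006], [0, 0, -1]],
  [0, [0, 0, -0.006], [0, 0, -1]],
  [0, [0, 0, -0.006], [0, 0, -1]],
  [0, [0, 0, -0.006], [0, 0, -1]],
  [0, [0, 0, -0.006], [0, 0, -1]],
])

```text
t: 12.68
tool_pos: [0.5976, -0.0635, 0.1593]
tool_rot: [2.56, 1.072, 0.611]
contact_force: [1.9, 4.3, -1.4]
opening: 0.0106
grip_force: 51.5
```

```bash
python3 - <<'E'
from h import *
p,o=covp();M=C.T@R.from_rotvec(o['tool_rot']).as_matrix()
print(p.round(4),(C.T@o['contact_force']).round(1),o['q'][5])
E
```

```text
[0.0001 0.0021 0.0264] [ 0.2  4.6 -1.7] 0.5379808189625451
```

play_rows([
  [0, [0, 0, -0.006], [0, 0, -1]],
  [0, [0, 0, -0.006], [0, 0, -1]],
  [0, [0, 0, -0.006], [0, 0, -1]],
  [0, [0, 0, -0.006], [0, 0, -1]],
  [0, [0, 0, -0.006], [0, 0, -1]],
  [0, [0, 0, -0.006], [0, 0, -1]],
  [0, [0, 0, -0.006], [0, 0, -1]],
  [0, [0, 0, -0.006], [0, 0, -1]],
])

```text
t: 13.68
tool_pos: [0.5958, -0.063, 0.1606]
tool_rot: [1.528, 2.16, 0.276]
contact_force: [-1.9, 4.4, -0.5]
opening: 0.0107
grip_force: 54.9
```

```bash
python3 - <<'E'
from h import *
p,o=covp();M=C.T@R.from_rotvec(o['tool_rot']).as_matrix()
print(p.round(4),(C.T@o['contact_force']).round(1),o['q'][5],o['wrist_torque'],np.degrees(np.arctan2(M[1,0],M[0,0])))
E
```

```text
[-0.0009  0.0021  0.0285] [-2.7  3.9  1. ] -0.579145180846515 [0.7795621  0.27042912 0.15916817] 121.88514546527817
```

play_rows([
  [0, [0, 0, -0.006], [0, 0, -1]],
  [0, [0, 0, -0.006], [0, 0, -1]],
  [0.5, [0, 0, 0], [0, 0, 0]],
  [0.5, [0, 0, 0], [0, 0, 0]],
  [0.5, [0, 0, 0], [0, 0, 0]],
  [0.5, [0, 0, -0.7], [0, 0, 0]],
  [0.5, [0, 0, -0.7], [0, 0, 0]],
  [0.5, [0, 0, -0.4], [0, 0, 0]],
])

```text
t: 14.68
tool_pos: [0.5521, -0.0542, 0.2423]
tool_rot: [1.208, 2.33, 0.181]
contact_force: [1.0, -0.4, 0.2]
opening: 0.0428
grip_force: 0.0
```

play_rows([
  [0, [0, 0, 0], [0, 0, 1]],
  [0, [0, 0, 0], [0, 0, 1]],
  [0, [0, 0, 0], [0, 0, 1]],
  [0, [0, 0, 0], [0, 0, 1]],
  [0, [0, 0, 0], [0, 0, 1]],
  [0, [0, 0, 0], [0, 0, 1]],
])

```text
t: 15.42
tool_pos: [0.552, -0.0542, 0.24]
tool_rot: [2.111, 1.677, 0.456]
contact_force: [0.2, 0.5, -0.0]
opening: 0.0
grip_force: 0.0
```

```bash
python3 - <<'E'
from h import *
from station import imaging
import cv2
p,o=covp();print(p.round(4),o['q'][5],o['opening'])
plan(*tool([.036,.0012,.1],90),n=2)
d=imaging.get_image('wrist')
np.savez('w5.npz',pos=o['tool_pos'],rot=o['tool_rot'],**{k:np.array(v) for k,v in d.items()})
cv2.imwrite('pics/w5.png',cv2.resize(d['color'],(800,600),interpolation=cv2.INTER_CUBIC))
E
```

```text
[1.000e-04 1.300e-03 1.196e-01] -0.0109234660427553 4.607991144326472e-05
2 q6 -0.011 d [ 0.0399 -0.0089  0.001 ]
[[0.003, 0.359, 0.196], [0.007, 0.006, -0.037]]
[[0.001, 0.359, 0.196], [0.007, 0.006, -0.037]]
```

View pics/w5.png

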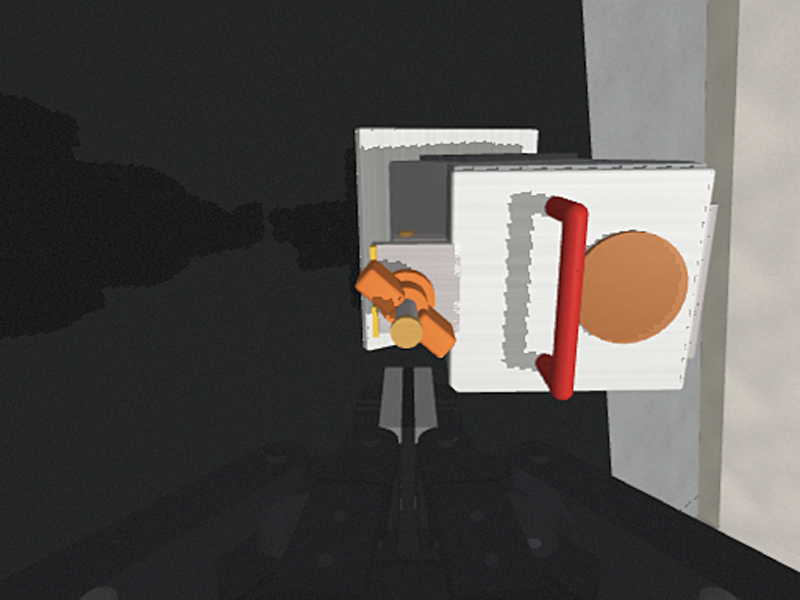

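The wings are at about 138° and the nut is well raised. The closed fingers are only about 14 mm thick at the tip. I'll go behind the bolt and push.

play_rows([
  [0, [0, 0.36, 0.196], [0, 0, -0.037]],
  [0, [0, 0.36, 0.196], [0, 0, -0.037]],
  [0, [0, 0, 0.5], [0, 0, 0]],
  [0, [0, 0, 0.5], [0, 0, 0]],
  [0, [0, 0, 0], [0, 0, 0]],
])

```text
t: 16.1
tool_pos: [0.6154, -0.0684, 0.1949]
tool_rot: [2.099, 1.696, 0.447]
contact_force: [-0.9, 0.4, -0.4]
opening: 0.0001
grip_force: 0.0
```

```bash
python3 - <<'E'
from h import *
p,o=covp();print(p.round(4),o['contact_force'])
E
```

```text
[0.0339 0.0011 0.048 ] [-0.92606132  0.44690876 -0.35759325]
```

play_rows([
  [0, [0, -0.22, -0.04], [0, 0, 0]],
  [0, [0, -0.22, 0], [0, 0, 0]],
  [0, [0, -0.238, 0.026], [0, 0, 0]],
  [0, [0, -0.238, 0.026], [0, 0, 0]],
  [0, [0, -0.238, 0.026], [0, 0, 0]],
  [0, [0, 0, 0], [0, 0, 0]],
])

```text
t: 16.85
tool_pos: [0.5672, -0.0578, 0.1656]
tool_rot: [2.098, 1.694, 0.449]
contact_force: [-0.4, -0.2, -0.2]
opening: 0.0004
grip_force: 0.0
```

```bash
python3 - <<'E'
from h import *
p,o=covp();print(p.round(4),(C.T@o['contact_force']).round(1))
E
```

```text
[-0.0236  0.001   0.0473] [-0.4 -0.3 -0. ]
```

play_rows([
  [0, [0, -0.22, 0.1], [0, 0, 0]],
  [0, [0, -0.22, 0.1], [0, 0, 0]],
  [0, [0, -0.22, 0.1], [0, 0, 0]],
  [0, [0, -0.182, 0.156], [0, 0, 0]],
  [0, [0, -0.182, 0.156], [0, 0, 0]],
  [0, [0, -0.182, 0.156], [0, 0, 0]],
])

```text
t: 17.6
tool_pos: [0.533, -0.0506, 0.1002]
tool_rot: [2.103, 1.698, 0.444]
contact_force: [-9.7, 2.1, 3.2]
opening: 0.0
grip_force: 5.3
```

play_rows([
  [0, [0, -0.11, 0.166], [0, 0, 0]],
  [0, [0, -0.11, 0.166], [0, 0, 0]],
  [0, [0, -0.11, 0.166], [0, 0, 0]],
  [0, [0, 0, 0], [0, 0, 0]],
])

```text
t: 18.1
tool_pos: [0.529, -0.0497, 0.0673]
tool_rot: [2.107, 1.701, 0.44]
contact_force: [-9.3, 2.4, -2.5]
opening: -0.0001
grip_force: 4.5
```

```bash
python3 - <<'E'
from h import *
from station import imaging
import cv2
p,o=covp();print(o['t'],p.round(4),(C.T@o['contact_force']).round(1))
d=imaging.get_image('side')['color'];s=imaging.get_image('scene')['color']
a=cv2.resize(d[170:280,220:360],(800,629),interpolation=cv2.INTER_CUBIC)[:600]
cv2.imwrite('pics/s2.png',a)
E
```

```text
18.1 [-0.1065  0.0007 -0.0183] [-9.6  0.3  2.6]
```

View pics/s2.png

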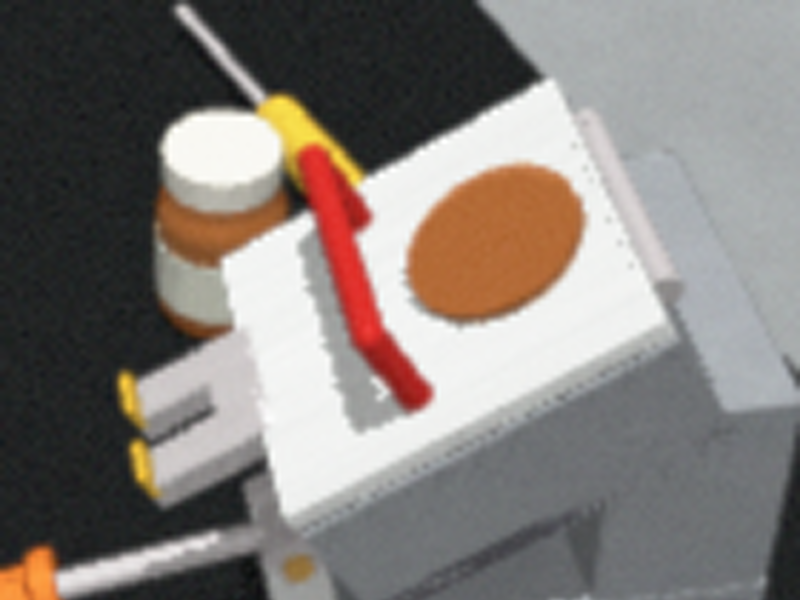

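The bolt is swung out well past the slot, with the rod near (150,560) and the lug slot empty. I'll retract and go above the handle.

play_rows([
  [0, [0, -0.06, 0], [0, 0, 0]],
  [0, [0, 0, -0.5], [0, 0, 0]],
  [0, [0, 0, -1], [0, 0, 0]],
  [0, [0, 0, -1], [0, 0, 0]],
  [0.6, [0, 0.95, 0], [0, 0, 0]],
  [0.6, [0, 0.95, 0], [0, 0, 0]],
  [0.6, [0, 0.95, 0], [0, 0, 0]],
  [0.6, [0, 0.7, 0], [0, 0, 0]],
])

```text
t: 19.2
tool_pos: [0.6225, -0.0695, 0.2702]
tool_rot: [2.096, 1.692, 0.451]
contact_force: [-0.6, -0.1, -0.9]
opening: 0.0512
grip_force: 0.0
```

play_rows([
  [0.6, [0, 0, 0], [0, 0, 0]],
  [0.6, [0, 0, 0], [0, 0, 0]],
])

```text
t: 19.45
tool_pos: [0.6201, -0.0689, 0.2679]
tool_rot: [2.098, 1.694, 0.449]
contact_force: [-0.2, 1.0, -0.5]
opening: 0.0517
grip_force: 0.0
```

```bash
python3 - <<'E'
from h import *
p,o=covp();print(o['t'],p.round(4),(C.T@o['contact_force']).round(1),o['opening'],o['q'])
plan(*tool([.0745,.0005,.085],90),n=1)
from station import imaging
import cv2
d=imaging.get_image('wrist');im=d['color'];f=dict(pos=o['tool_pos'],rot=o['tool_rot'],**{k:np.array(v) for k,v in d.items()});np.savez('w6.npz',**f)
h=cv2.cvtColor(im,cv2.COLOR_BGR2HSV);m=((h[...,0]<5)|(h[...,0]>174))&(h[...,1]>170)&(h[...,2]>90)
ys,xs=np.nonzero(m);print(len(ys),xs.min(),xs.max(),ys.min(),ys.max())
for y in range(ys.min(),ys.max()+1,8):
    x=xs[ys==y]
    if len(x): print(y,x.min(),x.max(),(ray('w6.npz',(x.mean(),y),.032,1)*1e3).round(1)[:2])
E
```

```text
19.45 [0.0744 0.0016 0.1089] [-0.6  0.9 -0.2] 0.05167952862912773 [-0.23278955 -0.29115275  1.92912395  0.00787003  0.98075937 -0.0230594 ]
1 q6 -0.023 d [ 0.0115 -0.0037 -0.0206]
[[-0.022, 0.002, 0.477], [-0.005, 0.009, 0.038]]
1911 254 269 129 264
129 260 261 [73.6 50.6]
137 255 268 [74.3 45.5]
145 254 269 [74.4 40.2]
153 254 268 [74.  34.9]
161 254 268 [74.1 29.5]
169 254 268 [74.1 24.1]
177 254 268 [74.1 18.5]
185 254 268 [74.2 12.9]
193 254 268 [74.2  7.2]
201 255 268 [74.6  1.5]
209 254 268 [74.2 -4.4]
217 255 268 [ 74.6 -10.3]
225 255 268 [ 74.7 -16.4]
233 255 267 [ 74.3 -22.5]
241 255 267 [ 74.4 -28.7]
249 255 267 [ 74.4 -35. ]
257 255 267 [ 74.4 -41.4]
```

play_rows([
  [0.6, [0, 0, 0.7], [0, 0, 0]],
  [0.6, [0, 0, 0.7], [0, 0, 0]],
  [0.6, [0, 0, 0.44], [0, 0, 0]],
  [0.6, [0, 0, 0], [0, 0, 0]],
  [0, [0, 0, 0], [0, 0, 0]],
  [0, [0, 0, 0], [0, 0, 0]],
  [0, [0, 0, 0], [0, 0, 0]],
  [0, [0, 0, 0], [0, 0, 0]],
], force=40)

```text
t: 20.5
tool_pos: [0.6642, -0.0787, 0.1901]
tool_rot: [2.1, 1.695, 0.448]
contact_force: [-11.4, 2.0, 3.7]
opening: 0.0092
grip_force: 39.1
```

```bash
python3 - <<'E'
from h import *
p,o=covp();print(o['t'],p.round(4),(C.T@o['contact_force']).round(1),o['opening'],o['grip_force'])
E
```

```text
20.5 [0.0746 0.0015 0.019 ] [-8.2 -0.5  9. ] 0.009193024042789218 39.057567715644836
```

The handle is gripped. I'll compute the lifting arc with the tool turning half as fast as the cover, so the bar turns in the pads.

```bash
python3 - <<'E'
from h import *
rot=lambda a,v:np.array([np.cos(a)*v[0]+np.sin(a)*v[1],-np.sin(a)*v[0]+np.cos(a)*v[1]]) # lift: z->x
H=np.array([.155,-.010]);bar0=np.array([.0745,.032]);off=np.array([0,.019])+[.0746,0]-bar0
off=np.array([.0746,.019])-bar0
pos=lambda a,f=.5:H+rot(a,bar0-H)+rot(f*a,off)
n=18;st=np.radians(72)/n
for i in range(n):
    d=rot(-.5*i*st,pos((i+1)*st)-pos(i*st)) # in tool axes: y=cover x, z=-cover z
    print(i,[0,round(d[0]/.05,3),round(-d[1]/.05,3)])
E
```

```text
0 [0, np.float64(0.053), np.float64(-0.11)]
1 [0, np.float64(0.057), np.float64(-0.108)]
2 [0, np.float64(0.061), np.float64(-0.106)]
3 [0, np.float64(0.065), np.float64(-0.103)]
4 [0, np.float64(0.068), np.float64(-0.101)]
5 [0, np.float64(0.072), np.float64(-0.098)]
6 [0, np.float64(0.075), np.float64(-0.095)]
7 [0, np.float64(0.078), np.float64(-0.092)]
8 [0, np.float64(0.081), np.float64(-0.089)]
9 [0, np.float64(0.084), np.float64(-0.086)]
10 [0, np.float64(0.087), np.float64(-0.082)]
11 [0, np.float64(0.09), np.float64(-0.079)]
12 [0, np.float64(0.093), np.float64(-0.075)]
13 [0, np.float64(0.095), np.float64(-0.072)]
14 [0, np.float64(0.098), np.float64(-0.068)]
15 [0, np.float64(0.1), np.float64(-0.064)]
16 [0, np.float64(0.102), np.float64(-0.06)]
17 [0, np.float64(0.104), np.float64(-0.057)]
```

play_rows([
  [0, [0, 0.053, -0.11], [0.25, 0, 0]],
  [0, [0, 0.057, -0.108], [0.25, 0, 0]],
  [0, [0, 0.061, -0.106], [0.25, 0, 0]],
  [0, [0, 0.065, -0.103], [0.25, 0, 0]],
  [0, [0, 0.068, -0.1], [0.25, 0, 0]],
  [0, [0, 0.072, -0.098], [0.25, 0, 0]],
], force=30)

```text
t: 21.25
tool_pos: [0.6658, -0.0791, 0.2211]
tool_rot: [2.25, 1.816, 0.273]
contact_force: [-2.6, 0.9, -9.8]
opening: 0.0091
grip_force: 36.8
```

```bash
cat > ck.py <<'E'
from h import *
p,o=covp();M=C.T@R.from_rotvec(o['tool_rot']).as_matrix()
b=p-.013*M[:,2]; r=b-[.155,0,-.01]
print(o['t'],p.round(4),(C.T@o['contact_force']).round(1),o['opening'],o['grip_force'],o['q'].round(2))
print('angle est',np.degrees(np.arctan2(r[2],-r[0])-np.arctan2(.042,.0805)),np.hypot(r[0],r[2]),'tilt',np.degrees(np.arctan2(-M[0,2],-M[2,2])))
E
python3 ck.py
```

```text
21.25 [0.0916 0.0015 0.0449] [-7.3  0.3 -7.1] 0.009120749248799466 36.81147515773773 [-0.23 -0.02  1.73  0.    1.13 -0.02]
angle est 20.575646528898268 0.09079418515392967 tilt 12.648701234129701
```

play_rows([
  [0, [0, 0.075, -0.095], [0.25, 0, 0]],
  [0, [0, 0.078, -0.092], [0.25, 0, 0]],
  [0, [0, 0.08, -0.089], [0.25, 0, 0]],
  [0, [0, 0.084, -0.086], [0.25, 0, 0]],
  [0, [0, 0.087, -0.082], [0.25, 0, 0]],
  [0, [0, 0.09, -0.079], [0.25, 0, 0]],
])

```text
t: 22.0
tool_pos: [0.682, -0.0826, 0.2543]
tool_rot: [2.388, 1.926, 0.081]
contact_force: [-14.0, 1.9, -0.4]
opening: 0.0093
grip_force: 36.9
```

```bash
python3 ck.py
```

```text
22.0 [0.1225 0.0016 0.0654] [-12.4  -1.2   6.7] 0.009298049537842776 36.8876588344574 [-0.23  0.13  1.5  -0.    1.43 -0.01]
angle est 45.24449741617533 0.0913185220411864 tilt 24.880189409785334
```

play_rows([
  [0, [0, 0.093, -0.075], [0.25, 0, 0]],
  [0, [0, 0.095, -0.072], [0.25, 0, 0]],
  [0, [0, 0.098, -0.068], [0.25, 0, 0]],
  [0, [0, 0.1, -0.064], [0.25, 0, 0]],
  [0, [0, 0.102, -0.06], [0.25, 0, 0]],
  [0, [0, 0.104, -0.057], [0.25, 0, 0]],
  [0, [0, 0.106, -0.053], [0.25, 0, 0]],
  [0, [0, 0, 0], [0, 0, 0]],
])

```text
t: 23.0
tool_pos: [0.7191, -0.0909, 0.2816]
tool_rot: [-2.359, -1.901, 0.143]
contact_force: [-9.1, 0.7, 6.0]
opening: 0.0093
grip_force: 35.9
```

```bash
python3 ck.py
```

```text
23.0 [0.1691 0.0015 0.0701] [-4.8 -1.2  9.7] 0.00933448567581882 35.911052227020264 [-0.23  0.36  1.19 -0.01  1.74 -0.01]
angle est 76.24711410732986 0.09296136452828256 tilt 38.23506349201912
```

play_rows([
  [0.27, [0, 0, 0], [0, 0, 0]],
  [0.27, [0, 0, 0], [0, 0, 0]],
  [0.27, [0, 0, 0], [0, 0, 0]],
  [0.27, [0, 0, -0.3], [0, 0, 0]],
  [0.27, [0, 0, -0.5], [0, 0, 0]],
  [0.27, [0, 0, -0.8], [0, 0, 0]],
  [0.27, [0, 0, -0.8], [0, 0, 0]],
  [0.27, [0, 0, 0], [0, 0, 0]],
])

```text
t: 24.0
tool_pos: [0.7386, -0.0941, 0.4051]
tool_rot: [-2.368, -1.909, 0.127]
contact_force: [-0.1, -0.0, -0.2]
opening: 0.0231
grip_force: 0.0
```

```bash
python3 ck.py; python3 - <<'E'
from h import *
from station import imaging
import cv2
# handle as seen by the side camera (red blob) against predictions for several angles
D=imaging.get_image('side');D={k:np.array(v) for k,v in D.items()}
h=cv2.cvtColor(D['color'],cv2.COLOR_BGR2HSV);m=((h[...,0]<4)|(h[...,0]>175))&(h[...,1]>170)&(h[...,2]>90)
m[:160]=0;m[:,:220]=0;ys,xs=np.nonzero(m);print(len(xs),'blob x',xs.min(),xs.max(),'y',ys.min(),ys.max())
for deg in (0,50,60,70,76,82):
    a=np.radians(deg);rx,rz=-.0805,.042
    x=.155+np.cos(a)*rx+np.sin(a)*rz;z=-.01-np.sin(a)*rx+np.cos(a)*rz
    print(deg,proj(D,np.array([[x,.043,z],[x,-.042,z]])@C.T+O).round(0).tolist())
E
```

```text
24.0 [0.248  0.0025 0.1671] [-0.1 -0.  -0.1] 0.02314940208635528 0.0 [-0.22  0.39  0.95 -0.01  1.93 -0.01]
angle est 90.72625747392189 0.21283952850551885 tilt 37.313814010431734
277 blob x 298 328 y 160 195
0 [[274.0, 197.0], [284.0, 228.0]]
50 [[291.0, 164.0], [303.0, 193.0]]
60 [[299.0, 159.0], [312.0, 188.0]]
70 [[307.0, 154.0], [321.0, 183.0]]
76 [[312.0, 152.0], [327.0, 181.0]]
82 [[317.0, 151.0], [332.0, 179.0]]
```

```bash
python3 -c "
from station import ctrl
print(ctrl.finish_job())"
```

```text
the job is handed in; nothing more can be done
None
```

I unscrewed the nut clear of the lips, swung the eyebolt out and down (about 1.1 rad), left the cover standing about 75° open with the gripper clear of everything, and handed the job in; no verdict came back.

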